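# Fit a snap ring to an axle stub

### The job

Lift the snap-ring pliers up off their forked hook and squeeze the handles so that the brass ring on their tips spreads fully, then slide the ring down over the axle stub standing in the blue vise until it lies at the groove, down on the brass washer, without ramming it. Finish while still holding: keep the pliers upright and squeezed, the ring spread around the groove, and do not let go; leave the other things on the bench alone.

Things in the scene. Friction and masses are not known exactly. Their poses are not given: they have to be found in the camera images.
- pliers_grip (a point): midway between the red handles (16 wide in x, 10 thick in y, 46 mm tall), half-way up, of snap-ring pliers hanging upright, tips down. z up, x to the ring's side, y from right to left handle. Outsides 48 mm apart at rest (53 at the top), 36 mm and parallel when squeezed to the stop. Spring: 6 N starts opening, 13 N reaches the stop; 20 to 35 N holds it there. Pliers about 240 g
- ring_center (a point): centre of the level brass snap ring, already loaded on the plier tips, where it stays; 3 mm thick. In the pliers' axes: 18 mm to +x of pliers_grip, 122 mm below it. Bore at rest 16 mm across in y (too narrow for the shaft); squeezed fully 28 mm, 36 mm outside. Jaws rise from its -x edge, 18 mm from its centre; nothing above the bore
- pliers_left (a joint): opening of the pliers: 0 rad at rest (ring closed), 0.10 rad when the handles are squeezed to the stop (ring fully spread). Both halves turn alike
- pliers: the whole pliers; origin at the centre of the steel pivot plate, 60 mm below pliers_grip, axes alike. Its hanging bar (10 x 76 x 8 mm, along y) is centred here
- hook: grey fixed stand with a forked hook; origin on the bench under the hanging pliers. Post 55 mm to -x; two prongs to +x, inner gap 52 mm, carry the pliers' hanging bar 126 mm above the bench, red ends turned up to 140 mm. Pliers lift straight up (the ring passes between the prongs), free once raised 20 mm
- vise: low blue machine vise, fixed, jaws 81 mm tall, 100 mm wide, holding a steel axle stub upright; origin on the bench under the stub's axis. Screw and handle reach 182 mm to +x; all but the stub is lower than the jaws
- groove (a point): centre of the groove (6 mm high, 17 mm in diameter) on the stub's axis, 109 mm above the bench. Directly below it lies a brass washer, 40 mm in diameter, top 106 mm above the bench: a ring slid fully down rests on it, its centre 1.5 mm below this point
- shaft_top (a point): centre of the stub's free upper end, 142 mm above the bench; the shaft is 22 mm in diameter from here down to the groove
- bottle_a: black bottle with red label, 60 mm wide, 150 mm tall, standing; origin at the centre of its underside; leave alone
- bottle_b: second black bottle with red label, the same size; origin at the centre of its underside; leave alone
- cover: flat black reservoir cover, 90 x 130 x 15 mm, lying; origin under its centre; leave alone
- soft_jaws: pair of soft vise jaws, aluminium and black rubber, 62 x 120 x 34 mm, lying; origin under its centre; leave alone
- socket: small steel socket, 26 mm wide, 38 mm tall, standing; origin at the centre of its underside; leave alone
- wrench: wrench lying on the bench; origin at its underside; leave alone
Mind the look-alikes: they are no part of the job. Leave any orange look-alike of the pliers alone.

How it is judged (in metres and radians):
On the way, in this order (a step that is already met when the one before it is completed fails the run):
1. the pliers have been lifted clear of the hook (z of pliers_grip in the frame of hook above 0.21 m and contact force between pliers and hook below 0.05 N and contact force between the fingers and pliers above 1 N), for 0.1 s.
2. the spread ring is around the shaft, below its upper end (horizontal distance between ring_center and groove below 0.005 m and value of joint pliers_left above 0.08 rad and z of ring_center in the frame of groove between -0.006 and 0.028 m), for 0.1 s.
At the end, for the whole second after the job is handed in: Ring centre within 5 mm of the stub axis, at most 2.5 mm above the groove's middle or resting on the washer; pliers at rest, upright within 0.15 rad, squeezed by the fingers (over 3 N), opening above 0.085 rad (horizontal distance between ring_center and groove below 0.005 m and z of ring_center in the frame of groove between -0.005 and 0.0025 m and value of joint pliers_left above 0.085 rad and contact force between the fingers and pliers above 3 N and angle between pliers's own z axis and vertical below 0.15 rad and linear speed of pliers below 0.02 m/s); the arm keeps its last pose, push and grip.
It fails at once if the pliers or ring are rammed against the vise or the stub (over 45 N) (contact force between pliers and vise above 45 N).
It fails at once if a bystander is moved by more than 30 mm (distance of any of bottle_a, bottle_b, cover, soft_jaws, socket, wrench from where it was at the start of the episode above 0.03 m).
It also fails if it takes over 45 s, if anything falls off the work surface, if the arm or the gripper's body presses on something with over 40 N, if the wrist force passes 120 N, or if a joint passes its speed limit or range.

### The arm

A 7-joint arm with a two-finger parallel gripper is mounted at the origin on the work surface. World frame = base frame: x ahead of the robot, y to its left, z up, the work surface at z = 0. Lengths are in m, angles in degrees, forces in N, time in s.
With the tool pointing down it reaches from about 0.425 to 0.875 m from the base axis. Payload 4.7 kg.
Tool frame: the origin (TCP) lies at the very end of the fingers, on their centre line; the grasp point (between the pads) lies 19 mm behind it; z points along the fingers, y is the line along which they close (so a half turn about z gives the same grasp; the last joint's range is limited). The gripper opens to 87 mm and grips with 3 to 60 N. Pads are 19 mm wide; open, the fingers measure 117 mm over their backs; the gripper's body (75 mm by 190 mm) begins 51 mm behind the grasp point.
Start: joints at [75.865, 18.392, -4.016, 83.108, 1.295, 78.541, -3.26], TCP at [0.168, -0.628, 0.223] pointing down, gripper open.
Joint ranges: [-163.93, 163.93], [-17.29, 119.83], [-79.2, 71.16], [3.27, 140.29], [-89.18, 269.18], [5.43, 117.66], [-154.24, 154.24]. Speed limits (degrees/s): [147.25, 147.25, 180, 180, 180, 180, 180].

### API

Orientations are given as [roll, pitch, yaw] about the fixed x, y, z axes, in that order (R = Rz(yaw) Ry(pitch) Rx(roll)).
In Python, from cell import get_obs, eyes, env gives the robot as it stands.
- The arm moves only by the tool servo_tool, never from a script. Its argument "series" is a list that holds one entry, the list of rows, each a list of 7 numbers: the shift along the tool's x, y, z in units of 300 mm (1.0 is 300 mm), then the turn, a rotation vector about the tool's x, y, z in units of pi rad (1.0 is pi rad), then the opening, from 0 (shut) to 1 (fully open). In form: [[[tx, ty, tz, wx, wy, wz, gripper], ...]]. A call has 1 to 12 rows; each row is the pose to reach, as a shift and turn from the pose commanded when the call began, along the tool's axes at that moment, turning the shorter way round; what a row does not reach only later rows make up. A row lasts 1/12 s, in which the tool goes at most 41.7 mm and 7.16 degrees, less where a joint would pass 70% of its speed; a pose out of reach is approached as far as the arm can. A call with a number of a shift or a turn outside -1 to 1 is refused whole. A call with a gripper value outside its range is refused whole. The fingers move at their own pace and stop on an object; "grip_force" is the grip in N (left out, the last holds). Time passes only in rows, so rows that repeat a pose let the fingers close. It gives the time, the measured TCP pose, the force, the opening and the grip force at its end, in the units of the state.
- get_obs(): the state, without advancing time (a new reading comes with each control period).
- eyes.read_camera(name): name is "scene" or "top" or "wrist"; returns a dict with "frame" (420x560x3 uint8, red, green, blue), "depth" (420x560 float32, m along the optical axis (not along the pixel's ray), 0 where there is no reading), "fx", "fy", "cx", "cy" (pixels), "origin" and "rotation" of the camera in the world; the wrist camera has in their place "mount" (4x4, takes a point from camera to tool coordinates, whose origin is the TCP and whose axes are the flange's). Camera axes: x right, y down, z forward; pixel columns grow to the right and rows downward; lengths in m; the calibration is good to about 2 mm. A picture is of the moment at which its call begins: read the wrist's pose just before it.
- env.sign_off(): hands the job in; it is judged then, once.
The state is a dict: "time_s": time; "qpos": joint angles; "joint_velocities": joint speeds; "effort": joint torques, N m; "tool_pos": TCP position; "tool_rot": TCP orientation; "force": force on the tool from outside, world axes, zero at the start; "wrist_torque": the same for the moment, N m; "grip_width": finger opening in m; "grasp_force": force on a finger pad.
Only numpy, scipy, OpenCV 4.12 (cv2) and the standard library are available. Lean on these libraries where they do the work, as an engineer would, in place of code of your own. Each camera call takes 0.05 s, during which the arm holds its last target. There are 200 camera calls.

## Working session

There is one attempt and no reset: what is moved stays moved. The work goes in short steps, Python scripts to look and compute and a tool call to move; the robot and the scene stay as the last step left them, time stands still between calls to the robot, and variables do not carry over. Pictures are saved under pics/ and viewed, at most 10 in all, crops included, and the job is handed in when it is done.

Besides the shell and the picture viewer there is one more tool, called after "Request:" as name(argument=value, ...), one argument or row to a line, values as JSON. servo_tool: Moves the arm, as the interface text tells. Shifts and turns lie within -1 to 1; 1 stands for 300 mm of shift or pi rad of turn. Its arguments: {"type":"object","properties":{"series":{"type":"array"},"grip_force":{"type":"number"}},"required":["series"]}

```bash
mkdir -p pics; ls
python3 - <<'E'
from cell import get_obs, eyes, env
import cv2,pickle
o=get_obs();print(o)
for n in("scene","top"):
    c=eyes.read_camera(n);pickle.dump(c,open(n+'.pkl','wb'))
    cv2.imwrite(f'pics/{n}0.png',c['frame'][:,:,::-1]);print(n,c['origin'],c['rotation'],c['fx'],c['cx'],c['cy'])
E
```

```text
pics
{'time_s': 0.0, 'qpos': array([75.86422052, 18.43816879, -4.01714754, 83.17420717,  1.29357973,
       78.54076648, -3.26007808]), 'joint_velocities': array([-0.012949  ,  0.13259827,  0.02082936, -0.01321926,  0.02342214,
       -0.05612437, -0.03454205]), 'effort': array([-3.63234549e-04, -4.91289425e+01, -4.04488603e-01, -3.12534034e+01,
       -6.41851220e-02,  4.36690589e-02,  1.73252138e-04]), 'tool_pos': array([ 0.16744959, -0.62749257,  0.22147791]), 'tool_rot': array([-1.79892028e+02,  3.83824184e-03,  1.49466893e+01]), 'force': array([ 0.0422648 , -0.06486527,  0.3611579 ]), 'wrist_torque': array([ 0.01496817, -0.01385617,  0.02692402]), 'grasp_force': 0.0, 'grip_width': 0.08684268303767671}
scene [1.252261  0.9750597 1.145201 ] [-130.27733551    1.24709508  142.36141576] 535.3432546427564 272.3761028261368 201.9024993628669
top [0.42655458 0.0187483  1.56128123] [-174.63658006   -1.28208191  -89.8967509 ] 527.7370639165301 279.0776342945611 217.0593333028131
```

View pics/scene0.png

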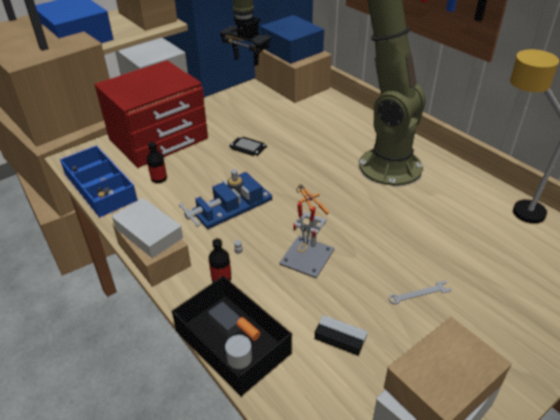

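View pics/top0.png

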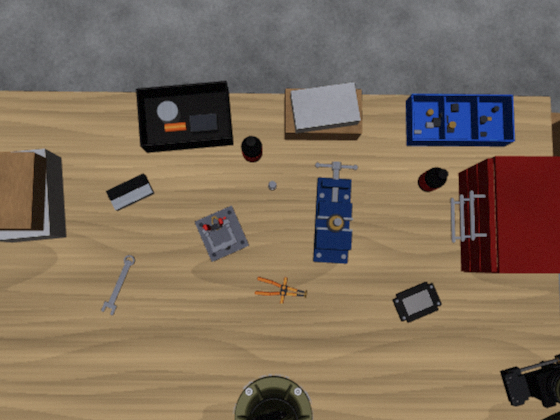

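Scene view: the red-handled pliers hang on the grey stand at scene (308,215) / top (215,224). The orange look-alike lies at scene (312,200) / top (282,290). The vise stub is at scene (235,180) / top (336,223). I choose the red pliers on the hook and check them in a close crop.

```bash
cat > h.py <<'E'
import numpy as np,cv2,pickle
from scipy.spatial.transform import Rotation as R
def load(n): return pickle.load(open(n+'.pkl','rb'))
def pose(c):
    r=np.array(c['rotation']); 
    return (r if r.shape==(3,3) else R.from_euler('xyz',r,degrees=True).as_matrix()), np.array(c['origin'])
def ray(c,u,v):
    M,o=pose(c); return o, M@np.array([(u-c['cx'])/c['fx'],(v-c['cy'])/c['fy'],1])
def plane(c,u,v,z):
    o,d=ray(c,u,v); return o+d*(z-o[2])/d[2]
def cloud(c):
    M,o=pose(c); v,u=np.mgrid[:420,:560]; d=c['depth']
    P=np.stack([(u-c['cx'])/c['fx']*d,(v-c['cy'])/c['fy']*d,d],-1)@M.T+o
    P[d==0]=np.nan; return P
E
python3 - <<'E'
from h import *
out=[]
for n,(x0,x1,y0,y1) in dict(scene=(270,345,180,280),top=(185,260,195,270)).items():
    c=load(n);P=cloud(c);f=c['frame'];hsv=cv2.cvtColor(f,cv2.COLOR_RGB2HSV)
    m=(((hsv[...,0]<6)|(hsv[...,0]>172))&(hsv[...,1]>150)&(hsv[...,2]>70)).astype(np.uint8)
    k=np.zeros_like(m);k[y0:y1,x0:x1]=m[y0:y1,x0:x1]
    N,l,s,ce=cv2.connectedComponentsWithStats(k)
    for i in range(1,N):
        q=P[l==i]; print(n,s[i],ce[i].round(1),np.nanmedian(q,0).round(3),np.nanmin(q,0).round(3),np.nanmax(q,0).round(3))
    out.append(cv2.resize(f[y0:y1,x0:x1],(400,int(400*(y1-y0)/(x1-x0))),interpolation=cv2.INTER_CUBIC)[:400])
c=load('top');P=cloud(c)
print('bench z',np.nanmedian(P[330:350,100:200,2]))
q=P[205:240,320:352].reshape(-1,3);print('stub',np.nanmax(q[:,2]));t=q[q[:,2]>.13];print(len(t),t.mean(0),np.median(t,0)); t=q[(q[:,2]>.1)];print(len(t),t.min(0),t.max(0))
q=P[195:265,190:252].reshape(-1,3);q=q[q[:,2]>.1];print('hook tall',len(q));print(q[np.argsort(q[:,2])][::6].round(3))
cv2.imwrite('pics/crop.png',np.hstack(out)[:,:,::-1])
E
```

```text
scene [298 203   4  13  32] [299.5 208.6] [0.545 0.145 0.198] [0.54  0.139 0.175] [0.551 0.149 0.213]
scene [311 207   4  13  27] [312.3 212.4] [0.531 0.179 0.202] [0.523 0.173 0.177] [0.534 0.184 0.216]
scene [294 226   1   3   3] [294. 227.] [0.558 0.137 0.131] [0.556 0.134 0.124] [0.559 0.138 0.136]
scene [313 232   2   4   7] [313.4 233.7] [0.533 0.19  0.13 ] [0.531 0.188 0.124] [0.536 0.195 0.138]
top [223 217   3   2   5] [224.2 217.6] [0.557 0.136 0.141] [0.557 0.133 0.137] [0.56  0.138 0.142]
top [218 218   5   6  22] [220.2 220.8] [0.543 0.14  0.21 ] [0.537 0.135 0.003] [0.569 0.162 0.214]
top [203 225   5   5  20] [205.  226.9] [0.527 0.178 0.21 ] [0.522 0.173 0.014] [0.548 0.207 0.215]
bench z -0.0010243360864690132
stub 0.1481987054567555
53 [ 0.54724666 -0.17137133  0.14127554] [ 0.54730913 -0.1719321   0.14149257]
222 [ 0.52201337 -0.19726245  0.10000293] [ 0.57292281 -0.14642686  0.14819871]
hook tall 419
[[0.48  0.127 0.104]
 [0.528 0.192 0.119]
 [0.515 0.115 0.121]
 [0.49  0.123 0.121]
 [0.493 0.115 0.121]
 [0.509 0.112 0.122]
 [0.471 0.163 0.123]
 [0.485 0.134 0.123
[... 604 characters left out ...]
0.13 ]
 [0.541 0.131 0.13 ]
 [0.479 0.163 0.131]
 [0.522 0.185 0.131]
 [0.517 0.19  0.132]
 [0.525 0.117 0.133]
 [0.544 0.131 0.133]
 [0.544 0.155 0.134]
 [0.547 0.134 0.134]
 [0.533 0.144 0.135]
 [0.541 0.155 0.136]
 [0.544 0.136 0.136]
 [0.535 0.155 0.137]
 [0.549 0.128 0.137]
 [0.538 0.122 0.138]
 [0.541 0.157 0.139]
 [0.535 0.125 0.14 ]
 [0.533 0.152 0.14 ]
 [0.535 0.16  0.142]
 [0.53  0.157 0.143]
 [0.532 0.165 0.145]
 [0.532 0.167 0.152]
 [0.538 0.146 0.17 ]
 [0.527 0.169 0.181]
 [0.524 0.168 0.188]
 [0.533 0.175 0.197]
 [0.536 0.141 0.204]
 [0.522 0.176 0.207]
 [0.54  0.143 0.209]
 [0.522 0.173 0.21 ]
 [0.522 0.171 0.211]
 [0.525 0.181 0.211]
 [0.527 0.178 0.212]
 [0.548 0.137 0.214]]
```

View pics/crop.png

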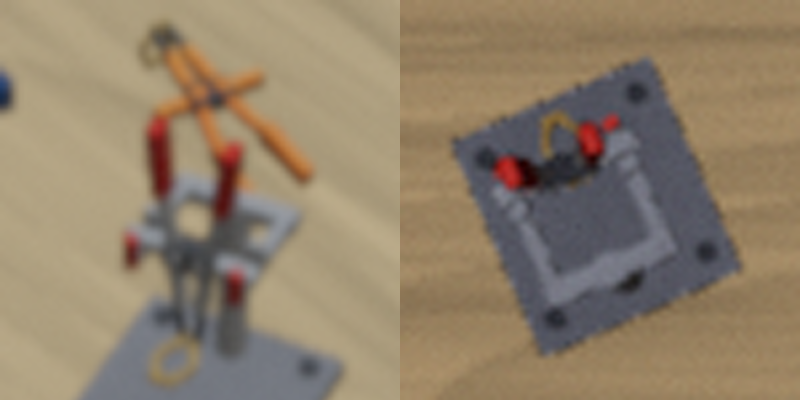

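The crop confirms red handles, red upturned prong ends and the brass ring on the chosen pliers; the orange pair lies behind. I work out the grip, yaw and moves.

```bash
cat >> h.py <<'E'
def go(wps,yaw=None,start=None):
    """print rows (units) from current pose to world waypoints"""
    from cell import get_obs
    o=get_obs(); T=R.from_euler('xyz',o['tool_rot'],degrees=True)
    p0=o['tool_pos']
    print('from',p0.round(4),o['tool_rot'].round(2))
    for w in wps:
        d=T.inv().apply(np.array(w)-p0)
        r=(T.inv()*R.from_euler('xyz',[180,0,yaw],degrees=True)).as_rotvec()/np.pi if yaw is not None else np.zeros(3)
        print(w,(d/.3).round(4),r.round(4),'mm',np.linalg.norm(d)*1e3)
E
python3 - <<'E'
from h import *
c=load('top')
a=plane(c,220.2,219.5,.213);b=plane(c,205,226.0,.213);print(a,b,(a+b)/2,np.degrees(np.arctan2(*(b-a)[[1,0]]))-90)
h=cv2.cvtColor(c['frame'],cv2.COLOR_RGB2HSV)
for P in [(220.2,220.8),(205,226.9)]: print(plane(c,*P,.2))
go([(.3,-.55,.4),(.47,-.33,.4),(.53,.16,.34)],22.8)
E
```

```text
[0.54636035 0.13950585 0.213     ] [0.52954327 0.17804451 0.213     ] [0.53795181 0.15877518 0.213     ] 23.574966716496306
[0.5441441  0.14062903 0.2       ]
[0.52820896 0.17954579 0.2       ]
from [ 0.1674 -0.6276  0.2215] [-1.799e+02  1.000e-02  1.494e+01]
(0.3, -0.55, 0.4) [ 0.4936 -0.1368 -0.5947] [-0.0006 -0.     -0.0436] mm 235.45985777377632
(0.47, -0.33, 0.4) [ 1.2302 -0.6992 -0.5937] [-0.0006 -0.     -0.0436] mm 460.37315318883816
(0.53, 0.16, 0.34) [ 1.8447 -2.2254 -0.3911] [-0.0006 -0.     -0.0436] mm 875.0648171863775
```

Request:
servo_tool(
  series=[
    [[0, 0, -0.3, 0, 0, 0, 1], [0.49, -0.14, -0.59, 0, 0, -0.044, 1], [0.49, -0.14, -0.59, 0, 0, -0.044, 1], [0.49, -0.14, -0.59, 0, 0, -0.044, 1], [0.49, -0.14, -0.59, 0, 0, -0.044, 1], [0.49, -0.14, -0.59, 0, 0, -0.044, 1], [0.95, -0.5, -0.59, 0, 0, -0.044, 1], [0.95, -0.5, -0.59, 0, 0, -0.044, 1], [0.95, -0.5, -0.59, 0, 0, -0.044, 1], [0.95, -0.5, -0.59, 0, 0, -0.044, 1], [0.95, -0.5, -0.59, 0, 0, -0.044, 1], [0.95, -0.5, -0.59, 0, 0, -0.044, 1]],
  ],
)

```text
time_s: 1.1
tool_pos: [0.4076, -0.4052, 0.3998]
tool_rot: [-180.0, -0.1, 23.4]
force: [0.0, -0.6, -0.1]
grip_width: 0.0873
grasp_force: 0.0
```

```bash
python3 -c "
from h import *
go([(.47,-.33,.4),(.51,-.1,.4),(.53,.16,.34)],22.8)"
```

```text
from [ 0.4076 -0.4052  0.3998] [-1.7997e+02 -8.0000e-02  2.3360e+01]
(0.47, -0.33, 0.4) [ 0.2904 -0.1477 -0.0003] [-0.0002 -0.0005  0.0031] mm 97.73820089516644
(0.51, -0.1, 0.4) [ 7.167e-01 -7.987e-01  6.000e-04] [-0.0002 -0.0005  0.0031] mm 321.9460029925134
(0.53, 0.16, 0.34) [ 1.1212 -1.5678  0.2016] [-0.0002 -0.0005  0.0031] mm 581.4067348092817
```

Request:
servo_tool(
  series=[
    [[0.29, -0.15, 0, 0, 0, 0, 1], [0.29, -0.15, 0, 0, 0, 0, 1], [0.7, -0.75, 0, 0, 0, 0, 1], [0.7, -0.75, 0, 0, 0, 0, 1], [0.7, -0.75, 0, 0, 0, 0, 1], [0.7, -0.75, 0, 0, 0, 0, 1], [0.7, -0.75, 0, 0, 0, 0, 1], [0.7, -0.75, 0, 0, 0, 0, 1], [0.7, -0.75, 0, 0, 0, 0, 1], [0.7, -0.75, 0, 0, 0, 0, 1], [0.7, -0.75, 0, 0, 0, 0, 1], [0.7, -0.75, 0, 0, 0, 0, 1]],
  ],
)

```text
time_s: 2.1
tool_pos: [0.5099, -0.1234, 0.3991]
tool_rot: [180.0, 0.1, 22.6]
force: [1.0, -0.1, -0.4]
grip_width: 0.0869
grasp_force: 0.0
```

```bash
cat >> h.py <<'E'
def wrist(name):
    from cell import get_obs,eyes
    o=get_obs(); c=eyes.read_camera('wrist'); T=np.eye(4)
    T[:3,:3]=R.from_euler('xyz',o['tool_rot'],degrees=True).as_matrix(); T[:3,3]=o['tool_pos']
    W=T@np.array(c['mount']); c['rotation']=W[:3,:3]; c['origin']=W[:3,3]
    pickle.dump(c,open(name+'.pkl','wb')); cv2.imwrite(f'pics/{name}.png',c['frame'][:,:,::-1])
    return c
def pix(c,p):
    M,o=pose(c); q=M.T@(np.array(p)-o); return c['fx']*q[0]/q[2]+c['cx'],c['fy']*q[1]/q[2]+c['cy']
E
python3 - <<'E'
from h import *
c=wrist('w1'); print(c['origin'],c['rotation'],c['mount'])
print(pix(c,(.547,-.172,.142)),pix(c,(.538,.159,.213)))
go([(.53,.16,.34)],23.2)
E
```

```text
[ 0.58145226 -0.09490462  0.56195645] [[ 0.38454138 -0.88482296 -0.26308983]
 [-0.92310716 -0.36826835 -0.11068695]
 [ 0.00105069  0.28542382 -0.95840082]] [[-2.63173709e-04 -9.58684009e-01 -2.84473026e-01  7.68568172e-02]
 [ 9.99999459e-01 -5.38502060e-04  8.89644092e-04  1.26363181e-03]
 [-1.00607687e-03 -2.84472638e-01  9.58683632e-01 -1.62937810e-01]
 [ 0.00000000e+00  0.00000000e+00  0.00000000e+00  1.00000000e+00]]
(np.float64(328.9766756885359), np.float64(153.85911697449393)) (np.float64(-9.285723588696612), np.float64(29.39371842773707))
from [ 0.5099 -0.1232  0.3991] [-1.800e+02  5.000e-02  2.264e+01]
(0.53, 0.16, 0.34) [ 0.4253 -0.8454  0.1969] [-0.      0.0003 -0.0031] mm 289.9682010221828
```

View pics/w1.png

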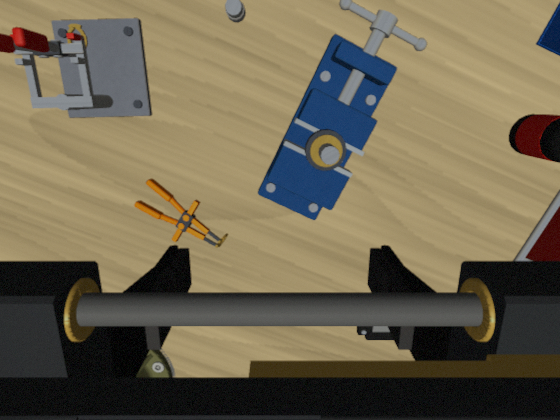

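The wrist view shows the stub top at (330,155) within the brass washer (325,150), agreeing with the prediction (329,154). The hook is at top left, with the red handles at (30,40). I measure the stub and move over the pliers.

Run:
```python
from h import *
c=load('w1');P=cloud(c)
w=P[130:180,300:355];f=c['frame'][130:180,300:355]
m=(w[...,2]>.136)&(w[...,2]<.147)
q=w[m];v,u=np.nonzero(m);print(len(q),q.mean(0),(q.min(0)+q.max(0))/2,q.max(0)-q.min(0),u.mean()+300,v.mean()+130)
(cx,cy),r=cv2.minEnclosingCircle(np.stack([u,v],1).astype(np.float32));print(cx+300,cy+130,r,plane(c,cx+300,cy+130,.142))
h=cv2.cvtColor(f,cv2.COLOR_RGB2HSV)
m=((h[...,0]>15)&(h[...,0]<32)&(h[...,1]>140)&(w[...,2]>.095)).astype(np.uint8)
k=max(cv2.findContours(m,0,2)[0],key=cv2.contourArea)
e=cv2.fitEllipse(k);print('washer',e,plane(c,e[0][0]+300,e[0][1]+130,.106), plane(c,*(np.array(cv2.minEnclosingCircle(k)[0])+[300,130]),.106))
```

```text
284 [ 0.54689838 -0.17303022  0.14243032] [ 0.54667508 -0.17350671  0.14050415] [0.02133328 0.02112778 0.00817484] 329.80281690140845 154.32394366197184
329.5769233703613 154.42307662963867 9.586363792419434 [ 0.54667545 -0.17291267  0.142     ]
washer ((25.966838836669922, 20.656007766723633), (28.54118537902832, 29.954307556152344), 176.8416748046875) [ 0.54623375 -0.17345776  0.106     ] [ 0.54641528 -0.1726535   0.106     ]
```

Request:
servo_tool(
  series=[
    [[0.42, -0.84, 0.1, 0, 0, -0.003, 1], [0.42, -0.84, 0.1, 0, 0, -0.003, 1], [0.42, -0.84, 0.1, 0, 0, -0.003, 1], [0.42, -0.84, 0.1, 0, 0, -0.003, 1], [0.42, -0.84, 0.1, 0, 0, -0.003, 1], [0.42, -0.84, 0.1, 0, 0, -0.003, 1], [0.42, -0.84, 0.1, 0, 0, -0.003, 1], [0.42, -0.84, 0.1, 0, 0, -0.003, 1], [0.42, -0.84, 0.1, 0, 0, -0.003, 1], [0.42, -0.84, 0.1, 0, 0, -0.003, 1], [0.42, -0.84, 0.1, 0, 0, -0.003, 1], [0.42, -0.84, 0.1, 0, 0, -0.003, 1]],
  ],
)

```text
time_s: 3.15
tool_pos: [0.5292, 0.1581, 0.3696]
tool_rot: [180.0, 0.0, 23.2]
force: [0.3, -1.3, 0.3]
grip_width: 0.0869
grasp_force: 0.0
```

Run:
```python
from h import *
c=wrist('w2');P=cloud(c)
print(pix(c,(.538,.159,.213)))
h=cv2.cvtColor(c['frame'],cv2.COLOR_RGB2HSV)
m=(((h[...,0]<6)|(h[...,0]>172))&(h[...,1]>150)&(h[...,2]>60)&(P[...,2]>.16)).astype(np.uint8)
N,l,s,ce=cv2.connectedComponentsWithStats(m)
T=[]
for i in range(1,N):
    if s[i,4]<60: continue
    q=P[l==i]; t=q[q[:,2]>.208]; print(s[i],ce[i].round(),q[:,2].max(),t.mean(0) if len(t) else 0,len(t)); T.append(t.mean(0))
# robust plate yaw: grey base plate z~0..0.02
for T_ in [T]:
    if len(T)==2: d=T[1]-T[0]; print((T[0]+T[1])/2,np.linalg.norm(d[:2]),(np.degrees(np.arctan2(d[1],d[0]))-90)%180)
go([(.535,.159,.25)],23.2)
```

```text
(np.float64(280.20827328033675), np.float64(178.42887149138733))
[253 169  15  24 251] [259. 180.] 0.21436519820012795 [0.52559286 0.17575975 0.21199833] 170
[293 168  16  24 289] [301. 180.] 0.21404886505386334 [0.54210147 0.13801434 0.2120702 ] 161
[0.53384717 0.15688705 0.21203426] 0.04119769170562763 23.62298986845127
from [0.5291 0.1585 0.3696] [179.96   0.    23.2 ]
(0.535, 0.159, 0.25) [0.0188 0.0058 0.3987] [0.0002 0.     0.    ] mm 119.76016913527988
```

View pics/w2.png

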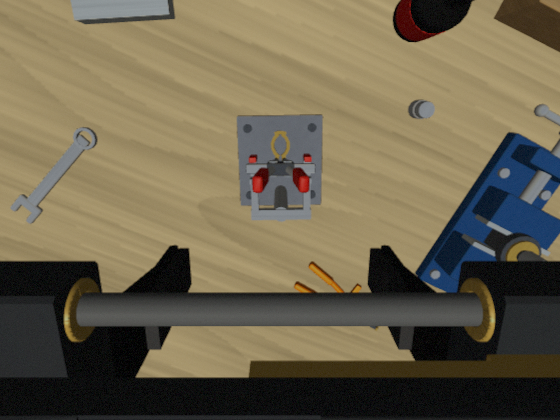

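The view shows handles at (259,180) and (301,180), ring at (281,145), and the gripper nearly centred. The bottle and socket are clear. The stub is at (0.5466,-0.173), with both estimates agreeing. I descend, fingers straddling.

Request:
servo_tool(
  series=[
    [[0.017, 0.011, 0.2, 0, 0, 0, 1], [0.017, 0.011, 0.3, 0, 0, 0, 1], [0.017, 0.011, 0.37, 0, 0, 0, 1], [0.017, 0.011, 0.44, 0, 0, 0, 1], [0.017, 0.011, 0.51, 0, 0, 0, 1], [0.017, 0.011, 0.57, 0, 0, 0, 1], [0.017, 0.011, 0.62, 0, 0, 0, 1], [0.017, 0.011, 0.66, 0, 0, 0, 1], [0.017, 0.011, 0.66, 0, 0, 0, 1], [0.017, 0.011, 0.66, 0, 0, 0, 1]],
  ],
)

```text
time_s: 4.03
tool_pos: [0.5346, 0.1589, 0.1715]
tool_rot: [-180.0, 0.0, 23.3]
force: [1.0, 0.0, 1.0]
grip_width: 0.0872
grasp_force: 0.0
```

Run:
```python
from h import *
c=wrist('w3');P=cloud(c)
h=cv2.cvtColor(c['frame'],cv2.COLOR_RGB2HSV)
m=(((h[...,0]<6)|(h[...,0]>172))&(h[...,1]>150)&(h[...,2]>60)&(P[...,2]>.15)).astype(np.uint8)
N,l,s,ce=cv2.connectedComponentsWithStats(m)
from cell import get_obs
o=get_obs();T=R.from_euler('xyz',o['tool_rot'],degrees=True)
for i in range(1,N):
    if s[i,4]<100: continue
    q=T.inv().apply(P[l==i]-o['tool_pos']); t=q[q[:,2]<np.percentile(q[:,2],2)+.003]
    print(s[i],np.percentile(q,[1,50,99],axis=0).round(4).tolist(),'top',t.min(0),t.max(0))
print(o['tool_pos'],o['force'])
```

```text
[ 217  252   37   40 1015] [[-0.0057, -0.0222, -0.0364], [0.0045, -0.0157, -0.0188], [0.0055, -0.011, 0.0008]] top [ 0.00331172 -0.02283941 -0.03700248] [ 0.0057094  -0.01474732 -0.03278952]
[ 304  252   37   41 1028] [[-0.0069, 0.0137, -0.0363], [0.0045, 0.0182, -0.0181], [0.0057, 0.0248, 0.001]] top [ 0.00336313  0.00933322 -0.08245333] [ 0.03092574  0.02542396 -0.03286828]
[0.53508363 0.15925066 0.17228011] [-0.0612351   0.37554907  0.64786564]
```

View pics/w3.png

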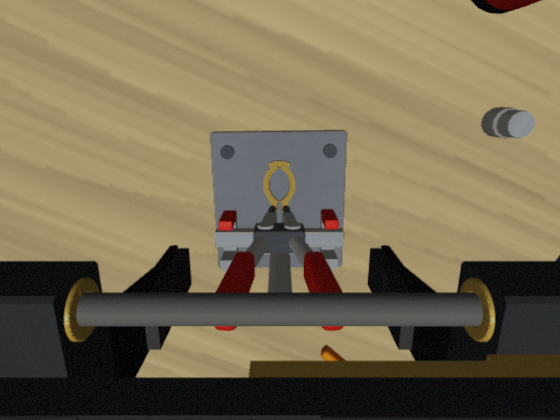

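The handles sit between the fingers at (235,290) and (322,290), and the ring at (280,183) is closed. I shift -2.5 mm in x and +1 mm in y, then squeeze.

Request:
servo_tool(
  series=[
    [[-0.008, 0.004, 0, 0, 0, 0, 1], [-0.008, 0.004, 0, 0, 0, 0, 0.6], [-0.008, 0.004, 0, 0, 0, 0, 0.3], [-0.008, 0.004, 0, 0, 0, 0, 0.2], [-0.008, 0.004, 0, 0, 0, 0, 0.2], [-0.008, 0.004, 0, 0, 0, 0, 0.2], [-0.008, 0.004, 0, 0, 0, 0, 0.2], [-0.008, 0.004, 0, 0, 0, 0, 0.2], [-0.008, 0.004, 0, 0, 0, 0, 0.2], [-0.008, 0.004, 0, 0, 0, 0, 0.2]],
  ],
  grip_force=28,
)

```text
time_s: 4.92
tool_pos: [0.5332, 0.1583, 0.1726]
tool_rot: [-180.0, -0.1, 23.4]
force: [-2.8, 0.4, 8.9]
grip_width: 0.0354
grasp_force: 28.2
```

Request:
servo_tool(
  series=[
    [[0, 0, -0.02, 0, 0, 0, 0.2], [0, 0, -0.05, 0, 0, 0, 0.2], [0, 0, -0.1, 0, 0, 0, 0.2], [0, 0, -0.16, 0, 0, 0, 0.2], [0, 0, -0.22, 0, 0, 0, 0.2], [0, 0, -0.28, 0, 0, 0, 0.2], [0, 0, -0.34, 0, 0, 0, 0.2], [0, 0, -0.4, 0, 0, 0, 0.2], [0, 0, -0.46, 0, 0, 0, 0.2], [0, 0, -0.5, 0, 0, 0, 0.2], [0, 0, -0.5, 0, 0, 0, 0.2], [0, 0, -0.5, 0, 0, 0, 0.2]],
  ],
)

```text
time_s: 5.92
tool_pos: [0.5329, 0.1574, 0.3215]
tool_rot: [180.0, -0.0, 23.4]
force: [0.4, 0.9, -2.7]
grip_width: 0.0352
grasp_force: 28.0
```

```bash
cat > ring.py <<'E'
from h import *
from cell import get_obs
import sys
c=wrist(sys.argv[1]);P=cloud(c);o=get_obs();T=R.from_euler('xyz',o['tool_rot'],degrees=True)
h=cv2.cvtColor(c['frame'],cv2.COLOR_RGB2HSV)
Q=T.inv().apply(P.reshape(-1,3)-o['tool_pos']).reshape(P.shape)
m=((h[...,0]>15)&(h[...,0]<32)&(h[...,1]>120)&(abs(Q[...,2]-.103)<.012)&(abs(Q[...,1])<.04)&(abs(Q[...,0]-.018)<.04))
q=Q[m];v,u=np.nonzero(m)
k=cv2.convexHull(np.stack([u,v],1).astype(np.int32));e=cv2.fitEllipse(k)
print(len(q),'tool-frame ring pctl',np.percentile(q,[1,50,99],axis=0).round(4).tolist(),'ellipse',e)
z=np.median(q[:,2]);w=plane(c,*e[0],(T.apply([0,0,z])+o['tool_pos'])[2])
print('centre tool',T.inv().apply(w-o['tool_pos']),'world',w,'size mm',np.array(e[1])*z)
print(o['tool_pos'],o['tool_rot'],o['force'],o['grip_width'],o['grasp_force'])
E
python3 ring.py w4; python3 -c "
from h import *
go([(.53,.0,.322),(.53,-.17,.322)],23.3)"
```

```text
526 tool-frame ring pctl [[0.0015, -0.0158, 0.0991], [0.0202, 0.0014, 0.1018], [0.0344, 0.0186, 0.1033]] ellipse ((278.8153991699219, 183.96653747558594), (47.76583480834961, 50.529544830322266), 178.7463836669922)
centre tool [0.01643979 0.001281   0.10172889] world [0.54789061 0.16244751 0.21882413] size mm [4.8603044  5.14151945]
[0.53243222 0.15714519 0.32057676] [-1.79995984e+02  8.28107246e-02  2.34029124e+01] [-0.61588139 -0.64648303 -4.08933939] 0.03534485574710691 27.999438989948686
from [0.5324 0.1571 0.3206] [-1.80e+02  8.00e-02  2.34e+01]
(0.53, 0.0, 0.322) [-0.2155  0.4775 -0.0045] [-0.      0.0005  0.0006] mm 157.1704579084975
(0.53, -0.17, 0.322) [-0.4406  0.9976 -0.0042] [-0.      0.0005  0.0006] mm 327.15732956779283
```

View pics/w4.png

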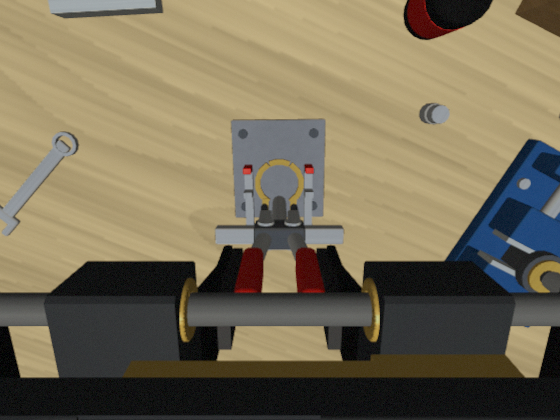

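The pliers are lifted clear: ring spread round at (279,184), handles held at (250,270) and (310,270), hook empty. Next I carry them over the stub.

Request:
servo_tool(
  series=[
    [[-0.02, 0.05, 0, 0, 0, 0, 0.2], [-0.06, 0.14, 0, 0, 0, 0, 0.2], [-0.1, 0.24, 0, 0, 0, 0, 0.2], [-0.15, 0.34, 0, 0, 0, 0, 0.2], [-0.2, 0.44, 0, 0, 0, 0, 0.2], [-0.24, 0.54, 0, 0, 0, 0, 0.2], [-0.29, 0.64, 0, 0, 0, 0, 0.2], [-0.33, 0.74, 0, 0, 0, 0, 0.2], [-0.38, 0.84, 0, 0, 0, 0, 0.2], [-0.42, 0.92, 0, 0, 0, 0, 0.2], [-0.43, 0.96, 0, 0, 0, 0, 0.2], [-0.44, 0.97, 0, 0, 0, 0, 0.2]],
  ],
)

```text
time_s: 6.97
tool_pos: [0.5264, -0.1653, 0.3195]
tool_rot: [-179.9, 0.1, 23.1]
force: [-0.0, 0.7, -2.8]
grip_width: 0.0352
grasp_force: 28.0
```

```bash
python3 -c "
from h import *
go([(.5303,-.1786,.322),(.5303,-.1786,.275)],23.4)"
```

```text
from [ 0.5264 -0.1653  0.3195] [-1.7991e+02  1.3000e-01  2.3130e+01]
(0.5303, -0.1786, 0.322) [-0.0056  0.0459 -0.0083] [-0.0005  0.0007 -0.0015] mm 14.080924843532031
(0.5303, -0.1786, 0.275) [-0.0053  0.0461  0.1484] [-0.0005  0.0007 -0.0015] mm 46.635981291133255
```

Request:
servo_tool(
  series=[
    [[-0.005, 0.046, 0, 0, 0, 0, 0.2], [-0.005, 0.046, 0.03, 0, 0, 0, 0.2], [-0.005, 0.046, 0.08, 0, 0, 0, 0.2], [-0.005, 0.046, 0.12, 0, 0, 0, 0.2], [-0.005, 0.046, 0.145, 0, 0, 0, 0.2], [-0.005, 0.046, 0.145, 0, 0, 0, 0.2], [-0.005, 0.046, 0.145, 0, 0, 0, 0.2], [-0.005, 0.046, 0.145, 0, 0, 0, 0.2]],
  ],
)

```text
time_s: 7.63
tool_pos: [0.5318, -0.175, 0.2787]
tool_rot: [180.0, -0.0, 23.4]
force: [1.3, -0.3, -1.3]
grip_width: 0.0356
grasp_force: 28.0
```

```bash
python3 ring.py w5
python3 - <<'E'
from h import *
c=load('w5');P=cloud(c)
print('stub pix pred',pix(c,(.5466,-.173,.142)))
u0,v0=map(int,pix(c,(.5466,-.173,.142)))
d=np.linalg.norm(P[...,:2]-[.5466,-.173],axis=-1)
m=(d<.02)&(P[...,2]>.136)&(P[...,2]<.148)
v,u=np.nonzero(m);q=P[m];print(len(q),q.min(0),q.max(0),q.mean(0))
E
```

```text
618 tool-frame ring pctl [[0.0008, -0.016, 0.1007], [0.0216, 0.003, 0.103], [0.0343, 0.019, 0.1055]] ellipse ((279.2644958496094, 183.42996215820312), (48.88311767578125, 50.7947998046875), 177.72271728515625)
centre tool [0.01609554 0.00137199 0.1029932 ] world [ 0.54733076 -0.17007234  0.1759253 ] size mm [5.03373717 5.23059256]
[ 0.53187359 -0.17515231  0.27890015] [ 1.79936797e+02 -5.95435059e-02  2.34317453e+01] [-0.39443985  0.43347864 -2.95403361] 0.03553629470694179 27.99959586775799
stub pix pred (np.float64(282.038999736246), np.float64(176.5567233951547))
511 [ 0.5359234  -0.18413728  0.13679228] [ 0.5569825  -0.16252295  0.1446687 ] [ 0.54658533 -0.17314164  0.14259589]
```

View pics/w5.png

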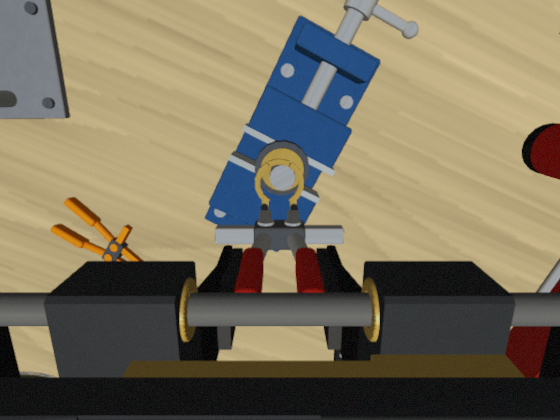

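The ring (279,183) is around the stub top (282,177) as seen from above, about 3–4 mm off. I correct and descend to just above the stub.

Request:
servo_tool(
  series=[
    [[-0.009, 0.009, 0.02, 0, 0, 0, 0.2], [-0.009, 0.009, 0.05, 0, 0, 0, 0.2], [-0.009, 0.009, 0.07, 0, 0, 0, 0.2], [-0.009, 0.009, 0.07, 0, 0, 0, 0.2], [-0.009, 0.009, 0.07, 0, 0, 0, 0.2], [-0.009, 0.009, 0.07, 0, 0, 0, 0.2], [-0.009, 0.009, 0.07, 0, 0, 0, 0.2], [-0.009, 0.009, 0.07, 0, 0, 0, 0.2]],
  ],
)

```text
time_s: 8.35
tool_pos: [0.5302, -0.1789, 0.2574]
tool_rot: [180.0, -0.0, 23.4]
force: [0.2, 0.2, -3.2]
grip_width: 0.0353
grasp_force: 28.0
```

```bash
python3 ring.py w6; python3 -c "
from h import *
go([(.5303,-.1787,.26)],23.4)
c=load('w6')
f=cv2.resize(c['frame'][130:240,210:350],(700,550),interpolation=cv2.INTER_CUBIC);cv2.imwrite('pics/w6c.png',f[:,:,::-1])"
```

```text
635 tool-frame ring pctl [[0.0011, -0.0162, 0.101], [0.021, 0.0021, 0.1027], [0.0345, 0.019, 0.1055]] ellipse ((279.25567626953125, 183.40692138671875), (48.9354248046875, 50.809532165527344), 174.25575256347656)
centre tool [0.01620791 0.00160158 0.10273703] world [ 0.54572095 -0.17397673  0.15463644] size mm [5.02712813 5.21965487]
[ 0.53015445 -0.1789191   0.25736626] [ 1.79974254e+02 -2.28801845e-02  2.34050080e+01] [ 0.69152945 -0.23733735 -2.16768707] 0.035437972123385446 27.999565784731146
from [ 0.5302 -0.1789  0.2574] [ 1.7997e+02 -2.0000e-02  2.3410e+01]
(0.5303, -0.1787, 0.26) [ 0.0007 -0.0005 -0.0088] [ 0.0001 -0.0001  0.    ] mm 2.6468473172109133
```

View pics/w6c.png

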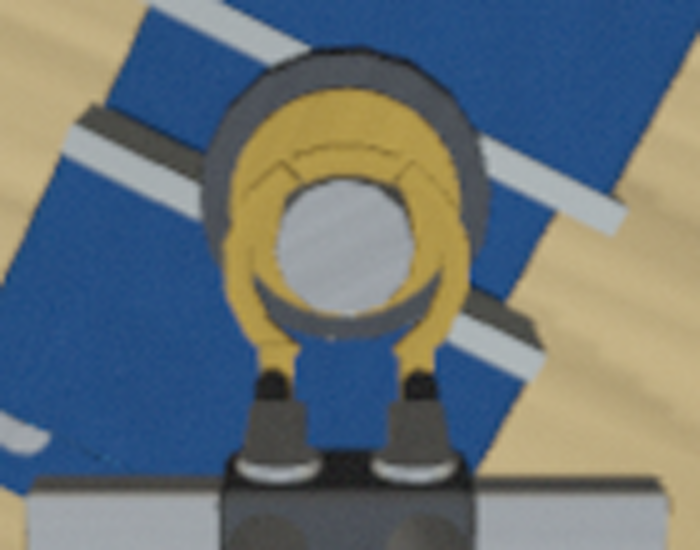

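The crop shows the shaft (345,247) centred laterally in the ring (346). Along x the offset matches the 12 mm height parallax, so they are coaxial. I lower slowly.

Request:
servo_tool(
  series=[
    [[0, 0, 0.01, 0, 0, 0, 0.2], [0, 0, 0.02, 0, 0, 0, 0.2], [0, 0, 0.03, 0, 0, 0, 0.2], [0, 0, 0.04, 0, 0, 0, 0.2], [0, 0, 0.05, 0, 0, 0, 0.2], [0, 0, 0.06, 0, 0, 0, 0.2], [0, 0, 0.07, 0, 0, 0, 0.2], [0, 0, 0.08, 0, 0, 0, 0.2], [0, 0, 0.08, 0, 0, 0, 0.2], [0, 0, 0.08, 0, 0, 0, 0.2]],
  ],
)

```text
time_s: 9.23
tool_pos: [0.5298, -0.1789, 0.2328]
tool_rot: [-180.0, 0.0, 23.4]
force: [-0.0, 0.3, -2.5]
grip_width: 0.0353
grasp_force: 28.0
```

Request:
servo_tool(
  series=[
    [[0, 0, 0.01, 0, 0, 0, 0.2], [0, 0, 0.02, 0, 0, 0, 0.2], [0, 0, 0.03, 0, 0, 0, 0.2], [0, 0, 0.04, 0, 0, 0, 0.2], [0, 0, 0.05, 0, 0, 0, 0.2], [0, 0, 0.055, 0, 0, 0, 0.2], [0, 0, 0.06, 0, 0, 0, 0.2], [0, 0, 0.06, 0, 0, 0, 0.2], [0, 0, 0.06, 0, 0, 0, 0.2]],
  ],
)

```text
time_s: 9.98
tool_pos: [0.5299, -0.1789, 0.215]
tool_rot: [180.0, 0.0, 23.4]
force: [0.0, 0.1, -2.9]
grip_width: 0.0351
grasp_force: 28.0
```

```bash
python3 ring.py w7
```

```text
1139 tool-frame ring pctl [[0.001, -0.0177, 0.1003], [0.0246, 0.0014, 0.1042], [0.0363, 0.02, 0.1103]] ellipse ((278.8355407714844, 181.23016357421875), (51.705780029296875, 54.645565032958984), 171.3663330078125)
centre tool [0.0174556  0.0012327  0.10422823] world [ 0.54655626 -0.17313534  0.11092134] size mm [5.38910776 5.695511  ]
[ 0.5300295  -0.17892013  0.21514774] [ 1.79986961e+02 -5.06159073e-03  2.34061406e+01] [-0.73547429  0.04409638 -3.04874762] 0.03537634642670443 27.999431633163
```

Request:
servo_tool(
  series=[
    [[0, 0, 0.003, 0, 0, 0, 0.2], [0, 0, 0.006, 0, 0, 0, 0.2], [0, 0, 0.009, 0, 0, 0, 0.2], [0, 0, 0.009, 0, 0, 0, 0.2], [0, 0, 0.009, 0, 0, 0, 0.2]],
  ],
)

```text
time_s: 10.45
tool_pos: [0.53, -0.179, 0.2125]
tool_rot: [180.0, -0.0, 23.4]
force: [0.1, 0.1, -1.1]
grip_width: 0.0352
grasp_force: 28.0
```

Request:
servo_tool(
  series=[
    [[0, 0, 0.002, 0, 0, 0, 0.2], [0, 0, 0.004, 0, 0, 0, 0.2], [0, 0, 0.004, 0, 0, 0, 0.2], [0, 0, 0.004, 0, 0, 0, 0.2]],
  ],
)

```text
time_s: 10.78
tool_pos: [0.5301, -0.179, 0.2125]
tool_rot: [179.9, -0.0, 23.4]
force: [-1.7, -0.7, 4.9]
grip_width: 0.0356
grasp_force: 28.0
```

```bash
python3 ring.py w8; python3 -c "
from h import *
c=load('w8')
f=cv2.resize(c['frame'][130:240,210:350],(700,550),interpolation=cv2.INTER_CUBIC);cv2.imwrite('pics/w8c.png',f[:,:,::-1])"
```

```text
1144 tool-frame ring pctl [[0.0012, -0.0182, 0.0994], [0.0248, 0.001, 0.1041], [0.0362, 0.0196, 0.1075]] ellipse ((278.37335205078125, 181.82861328125), (52.00636291503906, 54.59815979003906), 172.80442810058594)
centre tool [0.01710145 0.00091991 0.10408318] world [ 0.54623432 -0.1731814   0.10839099] size mm [5.41264539 5.68239079]
[ 0.53009832 -0.17903965  0.21246753] [ 1.79938285e+02 -1.87333409e-02  2.34002470e+01] [-2.46392286 -0.51910386  5.18633356] 0.035571277718259776 28.000752831576392
```

View pics/w8c.png

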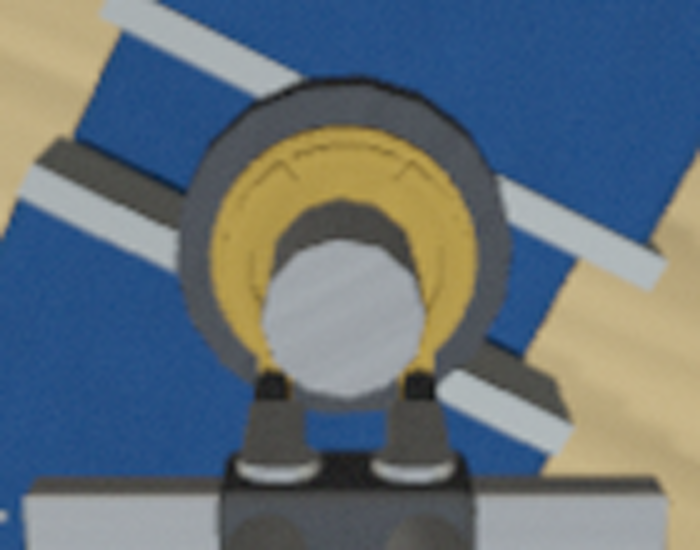

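The ring (345,250) lies concentric on the washer around the shaft, and the pliers are held squeezed under a light ~7 N contact load. I hand in.

```bash
python3 -c "
from cell import env
print(env.sign_off())"
```

```text
the job is handed in; nothing more can be done
None
```

The job is handed in (no verdict was returned): the pliers are still held upright and squeezed, with the spread ring around the groove, resting lightly on the brass washer (about 7 N).

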